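# Chock a bundle of three tubes for soldering

### The job

Set up the three tube offcuts on the soldering board, ready to be soldered into a triple bud vase: lay the brass tube along the inner face of the cream firebrick, halfway along it, and the copper tube right beside the brass one, and chock the pair with the terracotta fireclay block, standing flat on the board with its long side snug against the copper tube, so that they cannot roll apart. Rest the silvery tube on top, in the groove between the brass and the copper, with the ends of all three level. Let go of everything and leave the other things on the bench where they are.

Things in the scene. Friction and masses are not known exactly. Their poses are not given: they have to be found in the camera images.
- brass_tube: Tube offcut of yellow brass, open at both ends: 60 mm long, 25 mm outside diameter, 2 mm wall, about 75 g (varies). It lies on its side on the bench and rolls if pushed. Origin at the middle of its length on its axis (12.5 mm above what it lies on); its x axis runs along the tube, either end may lead; its y and z axes turn as it rolls.
- copper_tube: Tube offcut of reddish copper, open at both ends: 60 mm long, 25 mm outside diameter, 2 mm wall, about 75 g (varies). It lies on its side on the bench and rolls if pushed. Origin at the middle of its length on its axis (12.5 mm above what it lies on); its x axis runs along the tube, either end may lead; its y and z axes turn as it rolls.
- silver_tube: Tube offcut of silvery white metal, open at both ends: 60 mm long, 25 mm outside diameter, 2 mm wall, about 75 g (varies). It lies on its side on the bench and rolls if pushed. Origin at the middle of its length on its axis (12.5 mm above what it lies on); its x axis runs along the tube, either end may lead; its y and z axes turn as it rolls.
- fireclay_block: Terracotta-coloured hard fireclay block, the chock: 60 mm long (its x) by 42 mm wide (its y) by 32 mm high, about 170 g (varies), lying flat. Origin at the centre of its underside.
- soldering_board: Fixed grey soldering board, 150 (x) by 210 (y) by 12 mm thick, left or right on the bench. Origin: centre of its underside. Pinned on it for good, on the robot's left (+y), a cream firebrick: x from -57.5 to 57.5, y from 40 to 90 mm, its top 44 mm above the bench. Its inner face, y = 40 mm, looks to -y over the open part of the board, where tubes and block go.
- doming_set: Bystander, fixed: dark wooden stand with steel doming punches and a steel cube, 120 mm (x) by 130 mm (y), 92 mm high. Origin at the centre of its underside. It stands on the side of the bench where the soldering board does not.
- flux_jar: Bystander, loose: small white jar with a blue cap, 40 mm across, 45 mm high. Origin at the centre of its underside.
- charcoal_block: Bystander, loose: black charcoal block, 50 by 85 mm, 30 mm high. Origin at the centre of its underside.
- ring_clamp: Bystander, loose: wooden ring clamp with a brass band, 26 by 105 mm, 29 mm high, lying flat. Origin at the centre of its underside.
- hammer: Bystander, loose: bench hammer lying flat near the robot, 220 mm long. Origin under its middle, its x axis along the handle towards the head.
There are look-alikes about, which are no part of the job. What is shaped like the copper_tube but green is not meant. What is shaped like the brass_tube but green is not meant.

How it is judged:
By the outcome, as a careful person would: the job done as asked, in the order asked, and still so for the second after the job is handed in, with the robot touching nothing.
It also fails if it takes over 134 s, if anything falls off the work surface, if the arm or the gripper's body presses on something with over 40 N, if the wrist force passes 120 N, or if a joint passes its speed limit or range.

### The arm

A 6-joint arm with a two-finger parallel gripper is mounted at the origin on the work surface. World frame = base frame: x ahead of the robot, y to its left, z up, the work surface at z = 0. Lengths are in m, angles in degrees, forces in N, time in s.
With the tool pointing down it reaches from about 0.4 to 0.825 m from the base axis. Payload 7 kg.
Tool frame: the origin (TCP) lies at the very end of the fingers, on their centre line; the grasp point (between the pads) lies tcp_to_grasp behind it (tcp_to_grasp is the distance from the TCP to the grasp point, in m); x points along the fingers, y is the direction in which the jaws open and shut, and the axes are right-handed (so a half turn about x gives the same grasp; the last joint's range is limited). The gripper opens to 88 mm and grips with 3 to 60 N. Pads are 19 mm wide; open, the fingers measure 130 mm over their backs; the gripper's body (78 mm by 193 mm) begins 47 mm behind the grasp point.
Start: joints at [88.356, 20.546, 0.682, 0, -70.136, -16.507], TCP at [0.21, 0.641, 0.227] pointing down, gripper open.
Joint ranges: [-176.03, 176.03], [-82.01, 121.73], [-58.28, 71.71], [-173.87, 95.51], [-174.79, -0.11], [-173.66, 173.66]. Speed limits (degrees/s): [136.94, 136.94, 172.46, 180, 180, 180].

### API

Orientations are given as [roll, pitch, yaw] about the fixed x, y, z axes, in that order (R = Rz(yaw) Ry(pitch) Rx(roll)).
In Python, from plant import * gives the robot as it stands. The module is installed in compiled form; this text tells all that it offers.
- The arm moves only by the shell command python3 -m pendant 'ROWS'. ROWS is JSON, a list of rows, each an object with "claw": the finger opening in mm, from 0 to 87.6; "linear": the shift along the tool's x, y, z in mm, a list of three; "twist": the turn about the tool's x in rad. In form: [{"claw": claw, "linear": [tx, ty, tz], "twist": twist}, ...]. A call has exactly 10 rows; each row shifts and turns the commanded pose from where the row before left it, along the tool's axes as they then stand; what a row does not reach is not made up. A row lasts 1/12 s, in which the tool goes at most 41.7 mm and 7.16 degrees, less where a joint would pass 70% of its speed; a pose out of reach is approached as far as the arm can. A call with a gripper value outside its range is refused whole. The fingers move at their own pace and stop on an object; the grip force is fixed at half the most. Time passes only in rows, so rows that do not move let the fingers close, or fill a call up. It gives the time, the measured TCP pose, the force and the opening at its end, in the units of the state.
- get_obs(): the state, without advancing time (a new reading comes with each control period).
- snapshot(name): name is "scene" or "side" or "wrist"; returns (picture, depth): 480x640x3 uint8, red, green, blue; 480x640 float32, m along the optical axis (not along the pixel's ray), 0 where there is no reading.
- camera_params(name): a dict with "fx", "fy", "cx", "cy" (pixels), "rvec" (rotation vector, rad) and "tvec" (3), from world to camera coordinates, as OpenCV has them. Camera axes: x right, y down, z forward; pixel columns grow to the right and rows downward; lengths in m; the calibration is good to about 2 mm. A picture is of the moment at which its call begins: read the wrist's pose just before it. camera_params takes no time and is no camera call; for the wrist camera it gives the pose at the moment of the call.
- close_job(): hands the job in, once; it reports no verdict.
Trained networks look in the newest picture that a camera, given by its name, has taken for a name from the list of things; names that differ only in an ending like _2 or _b are one class to them, and where a whole thing is asked for, a point or a joint stands for the part that bears it (a point fixed in the world has none). Each returns a list of dicts, best first, with "confidence" (0 to 1); they miss things now and then, are a little off and sometimes report something else, mostly with a low value. They report only what shows in the picture. A call takes as long as a camera call. They do not tell look-alikes from the thing itself.
- boxes_of(camera, target): "xy" ([column, row] in pixels, amid what is visible of it).
The state is a dict: "clock": time; "joint_pos": joint angles; "qvel": joint speeds; "tau": joint torques, N m; "tool_pos": TCP position; "orientation": TCP orientation; "force": force on the tool from outside, world axes, zero at the start; "moment": the same for the moment, N m; "opening": finger opening in m.
Only numpy, scipy, OpenCV 4.12 (cv2) and the standard library are available. Lean on these libraries where they do the work, as an engineer would, in place of code of your own. Each camera call takes 0.05 s, during which the arm holds its last target. There are 200 camera calls.

## Working session

There is one attempt and no reset: what is moved stays moved. The work goes in short steps, Python scripts to look and compute and a shell command to move; the robot and the scene stay as the last step left them, time stands still between calls to the robot, and variables do not carry over. Pictures are saved under pics/ and viewed, about 12 in all and at most 16, crops included, and the job is handed in when it is done.

```bash
mkdir -p pics; cat > h.py <<'E'
from plant import *
import numpy as np, cv2
from scipy.spatial.transform import Rotation as R
def cam(n):
    c=camera_params(n); Rm=cv2.Rodrigues(np.array(c["rvec"],float))[0]
    return c,Rm,np.array(c["tvec"],float).ravel()
def cloud(n,d,cp=None):
    c,Rm,t=cp or cam(n)
    v,u=np.mgrid[:480,:640]
    P=np.stack([(u-c["cx"])/c["fx"]*d,(v-c["cy"])/c["fy"]*d,d],-1)
    return (P-t)@Rm   # world points
def save(n,im,crop=None,s=1):
    if crop: im=im[crop[1]:crop[3],crop[0]:crop[2]]
    cv2.imwrite("pics/"+n+".png",cv2.resize(im[...,::-1],None,fx=s,fy=s))
E
python3 - <<'E'
from h import *
o=get_obs(); print(o)
for n in("scene","side"):
    im,d=snapshot(n); save(n+"0",im); np.savez(n+"0",im=im,d=d)
    P=cloud(n,d); np.save(n+"P",P)
    for t in ("brass_tube","copper_tube","silver_tube","fireclay_block","soldering_board"):
        for b in boxes_of(n,t)[:5]:
            x,y=map(int,b["xy"]); print(n,t,b["xy"],round(b["confidence"],2),P[y,x].round(3))
E
```

```text
{'clock': 0.0, 'joint_pos': array([ 8.83552305e+01,  2.05911751e+01,  6.32139756e-01, -1.88282055e-02,
       -7.01348574e+01, -1.65080863e+01]), 'qvel': array([-0.01718588, -0.08359319,  0.10078869,  0.03632142, -0.08068293,
        0.05549712]), 'tau': array([ 7.31876244e-04, -5.82722676e+01,  2.93048984e+01,  6.99690118e+00,
        7.00510878e-03, -1.74358020e-04]), 'tool_pos': array([0.21016607, 0.64092667, 0.22561727]), 'orientation': array([  95.83405649,   89.90445299, -102.3252118 ]), 'force': array([ 0.07199582, -0.54866497, -0.27888263]), 'moment': array([0.05046413, 0.00630231, 0.00381675]), 'opening': 0.08776658558386823}
scene brass_tube [179.6, 282.6] 0.75 [ 0.679 -0.184  0.023]
scene brass_tube [248.8, 274.2] 0.62 [ 0.613 -0.073  0.023]
scene brass_tube [211.8, 348.6] 0.39 [ 0.771 -0.061  0.027]
scene copper_tube [402.8, 230.1] 0.88 [0.398 0.17  0.022]
scene copper_tube [319.4, 304.6] 0.81 [0.621 0.076 0.022]
scene copper_tube [373.5, 298.4] 0.73 [0.57  0.163 0.02 ]
scene silver_tube [360.1, 236.2] 0.61 [0.445 0.095 0.021]
scene silver_tube [300.9, 258.2] 0.25 [0.552 0.009 0.039]
scene fireclay_block [285.2, 217.3] 0.75 [ 0.464 -0.063  0.03 ]
scene soldering_board [172.5, 205.7] 0.78 [ 0.511 -0.313  0.007]
side brass_tube [288.6, 212.1] 0.67 [ 0.6   -0.075  0.023]
side brass_tube [266.5, 177.8] 0.53 [ 0.673 -0.18   0.024]
side copper_tube [373.7, 317.8] 0.91 [0.393 0.171 0.026]
side copper_tube [282.0, 304.1] 0.7 [0.565 0.165 0.023]
side silver_tube [353.3, 278.5] 0.86 [0.438 0.087 0.024]
side fireclay_block [350.3, 223.5] 0.8 [ 0.459 -0.054  0.029]
side soldering_board [346.2, 155.3] 0.63 [ 0.491 -0.263  0.044]
```

View pics/scene0.png

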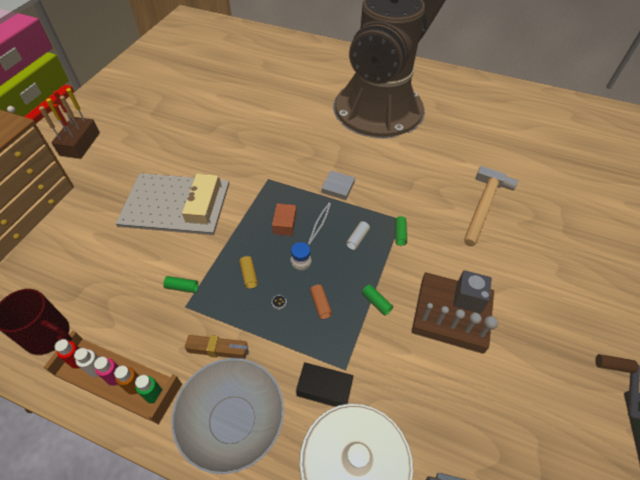

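View pics/side0.png

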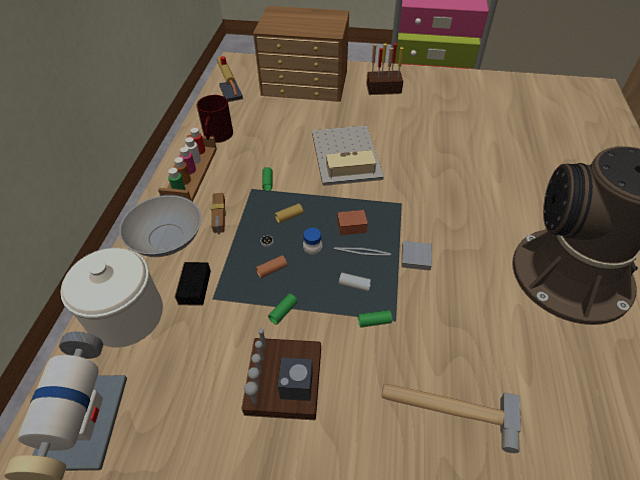

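Scene view: brass at (248,272), copper at (320,302) and silver at (358,235). The block is at (285,218), the board at (175,203), and the firebrick at (200,198). The green look-alikes at (180,284), (377,299) and (401,230) are excluded by colour. Next I'll measure poses by colour and depth.

```bash
cat >> h.py <<'E'
from scipy.optimize import least_squares
def near(P,im,seed,rad,zlo,zhi,hue=None):
    m=(np.hypot(P[...,0]-seed[0],P[...,1]-seed[1])<rad)&(P[...,2]>zlo)&(P[...,2]<zhi)
    if hue is not None:
        h=cv2.cvtColor(im,cv2.COLOR_RGB2HSV); m&=(h[...,0]>=hue[0])&(h[...,0]<=hue[1])&(h[...,1]>=hue[2])&(h[...,1]<=hue[3])&(h[...,2]>=hue[4])
    return P[m]
def tube(Q,z0=None):
    c=np.median(Q[:,:2],0); w,V=np.linalg.eigh(np.cov((Q[:,:2]-c).T)); a=np.arctan2(V[1,1],V[0,1])
    def f(p):
        dx=Q[:,:2]-p[:2]; r=np.hypot(-dx[:,0]*np.sin(p[2])+dx[:,1]*np.cos(p[2]),Q[:,2]-p[3])-.0125
        return r*1000
    s=least_squares(f,[*c,a,z0 or .0125],loss='soft_l1'); p=s.x
    u=np.array([np.cos(p[2]),np.sin(p[2])]); t=(Q[:,:2]-p[:2])@u; lo,hi=np.percentile(t,[1,99]); 
    xy=p[:2]+u*(lo+hi)/2
    return xy.round(4),round(np.degrees(p[2])%180,1),"z %.4f len %.4f rms %.2f n%d"%(p[3],hi-lo,np.sqrt(np.mean(f(p)**2)),len(Q))
def rect(Q):
    r=cv2.minAreaRect((Q[:,:2]*1000).astype(np.float32)); return np.round(r[0],1),np.round(r[1],1),round(r[2],1),len(Q),np.median(Q[:,2]).round(4)
HUE=dict(brass=(15,35,90,255,60),copper=(3,14,90,255,60),silver=(0,180,0,50,90))
E
python3 - <<'E'
from h import *
for n in("scene","side"):
    z=np.load(n+"0.npz"); im=z["im"]; P=np.load(n+"P.npy")
    for k,s in dict(brass=(.605,-.075),copper=(.621,.076),silver=(.442,.09)).items():
        print(n,k,tube(near(P,im,s,.045,.006,.03,HUE[k])))
    print(n,"block",rect(near(P,im,(.46,-.058),.05,.028,.037)))
    Q=near(P,im,(.5,-.25),.09,.041,.048); print(n,"brick",rect(Q))
    Q=near(P,im,(.5,-.3),.16,.009,.015); print(n,"board",rect(Q))
E
```

```text
scene brass (array([ 0.6035, -0.0802]), np.float64(38.6), 'z 0.0103 len 0.0594 rms 1.05 n330')
scene copper (array([0.6103, 0.0737]), np.float64(39.5), 'z 0.0106 len 0.0592 rms 1.07 n381')
scene silver (array([0.4386, 0.0875]), np.float64(172.4), 'z 0.0107 len 0.0599 rms 1.11 n298')
scene block (array([460.3, -68.5]), array([61.1, 42. ]), 16.4, 419, np.float64(0.03))
scene brick (array([ 483.5, -252. ]), array([115.4,  49.4]), 15.9, 664, np.float64(0.0421))
scene board (array([ 501.8, -314.4]), array([151. , 209.6]), 16.0, 2423, np.float64(0.0101))
side brass (array([ 0.601 , -0.0808]), np.float64(38.3), 'z 0.0120 len 0.0586 rms 1.54 n282')
side copper (array([0.6079, 0.0727]), np.float64(39.3), 'z 0.0118 len 0.0582 rms 1.36 n336')
side silver (array([0.4349, 0.0871]), np.float64(171.8), 'z 0.0121 len 0.0589 rms 1.41 n333')
side block (array([457.3, -67.9]), array([59.9, 44.1]), 13.9, 410, np.float64(0.0318))
side brick (array([ 479.4, -252.2]), array([114.6,  54.8]), 15.8, 650, np.float64(0.0438))
side board (array([ 496.7, -314.3]), array([150.7, 213.7]), 15.8, 1945, np.float64(0.0118))
```

```bash
cat >> h.py <<'E'
def go(x,y,z,jaw=None):
    """print twist (rad) to bring tool y onto world heading jaw (mod 180), then linear mm in the tool frame after it"""
    o=get_obs(); M=R.from_euler('xyz',o["orientation"],degrees=True).as_matrix()
    h=np.degrees(np.arctan2(M[1,1],M[0,1])); tw=0
    if jaw is not None: tw=-((jaw-h+90)%180-90)   # tool x is down
    M2=M@R.from_euler('x',tw,degrees=True).as_matrix()
    d=M2.T@(np.array([x,y,z])-o["tool_pos"])*1000
    print("pos",o["tool_pos"].round(4),"jaw %.1f tilt %.2f"%(h%180,np.degrees(np.arccos(-M[2,0]))),"j6 %.0f"%o["joint_pos"][5],"F",o["force"].round(1),"open %.4f t %.1f"%(o["opening"],o["clock"]))
    print(" twist %.3f rad (%.1f deg) lin"%(np.radians(tw),tw),d.round(1))
E
python3 - <<'E'
from h import *
print(tcp_to_grasp); go(.602,-.0805,.226,38.5); print(R.from_euler('xyz',get_obs()["orientation"],degrees=True).as_matrix().round(3))
E
```

```text
0.0188
pos [0.2103 0.6414 0.2266] jaw 71.8 tilt 0.00 j6 -17 F [ 0.6  0.4 -0.6] open 0.0880 t 0.6
 twist 0.582 rad (33.3 deg) lin [ 6.000e-01  1.428e+02 -8.088e+02]
[[ 0.    -0.312 -0.95 ]
 [ 0.    -0.95   0.312]
 [-1.    -0.     0.   ]]
```

```bash
python3 -m pendant '[{"claw":87,"linear":[0,0,0],"twist":0.116},{"claw":87,"linear":[0,0,0],"twist":0.116},{"claw":87,"linear":[0,0,0],"twist":0.116},{"claw":87,"linear":[0,0,0],"twist":0.117},{"claw":87,"linear":[0,0,0],"twist":0.117},{"claw":87,"linear":[0,6,-34],"twist":0},{"claw":87,"linear":[0,6,-34],"twist":0},{"claw":87,"linear":[0,6,-34],"twist":0},{"claw":87,"linear":[0,6,-34],"twist":0},{"claw":87,"linear":[0,6,-34],"twist":0}]'
python3 -m pendant '[{"claw":87,"linear":[0,6,-34],"twist":0},{"claw":87,"linear":[0,6,-34],"twist":0},{"claw":87,"linear":[0,6,-34],"twist":0},{"claw":87,"linear":[0,6,-34],"twist":0},{"claw":87,"linear":[0,6,-34],"twist":0},{"claw":87,"linear":[0,6,-34],"twist":0},{"claw":87,"linear":[0,6,-34],"twist":0},{"claw":87,"linear":[0,6,-34],"twist":0},{"claw":87,"linear":[0,6,-34],"twist":0},{"claw":87,"linear":[0,6,-34],"twist":0}]'
python3 -m pendant '[{"claw":87,"linear":[0,6,-34],"twist":0},{"claw":87,"linear":[0,6,-34],"twist":0},{"claw":87,"linear":[0,6,-34],"twist":0},{"claw":87,"linear":[0,6,-34],"twist":0},{"claw":87,"linear":[0,6,-34],"twist":0},{"claw":87,"linear":[0,6,-34],"twist":0},{"claw":87,"linear":[0,6,-34],"twist":0},{"claw":87,"linear":[0,6,-34],"twist":0},{"claw":87,"linear":[0,3,-16],"twist":0},{"claw":87,"linear":[0,0,0],"twist":0}]'
python3 - <<'E'
from h import *
go(.602,-.0805,.003,38.5)
cp=cam("wrist"); im,d=snapshot("wrist"); save("w1",im); P=cloud("wrist",d,cp)
for b in boxes_of("wrist","brass_tube")+boxes_of("wrist","copper_tube"): x,y=map(int,b["xy"]); print(b,P[y,x].round(3))
print(tube(near(P,im,(.602,-.08),.045,.006,.03,HUE["brass"])))
E
```

```text
clock: 1.43
tool_pos: [0.2931, 0.4882, 0.2266]
orientation: [-63.4, 90.0, 65.1]
force: [-0.6, 0.6, 0.6]
opening: 0.0871
clock: 2.27
tool_pos: [0.4579, 0.1847, 0.227]
orientation: [-85.5, 89.9, 43.1]
force: [0.2, -0.0, 0.2]
opening: 0.0872
clock: 3.1
tool_pos: [0.5978, -0.074, 0.2259]
orientation: [99.4, 89.9, -132.3]
force: [-0.7, -0.1, 0.7]
opening: 0.087
pos [ 0.5978 -0.074   0.2259] jaw 38.3 tilt 0.06 j6 27 F [-0.7 -0.1  0.7] open 0.0870 t 3.1
 twist -0.003 rad (-0.2 deg) lin [222.9   0.6  -7.7]
{'xy': [333.3, 56.4], 'confidence': 0.88} [ 0.676 -0.187  0.024]
{'xy': [324.0, 206.4], 'confidence': 0.73} [ 0.602 -0.082  0.023]
{'xy': [220.8, 392.3], 'confidence': 0.9} [0.564 0.147 0.019]
{'xy': [242.7, 310.0], 'confidence': 0.89} [0.601 0.054 0.018]
{'xy': [326.6, 300.1], 'confidence': 0.29} [ 0.545 -0.013  0.034]
(array([ 0.601 , -0.0805]), np.float64(38.6), 'z 0.0117 len 0.0587 rms 0.63 n1607')
```

View pics/w1.png

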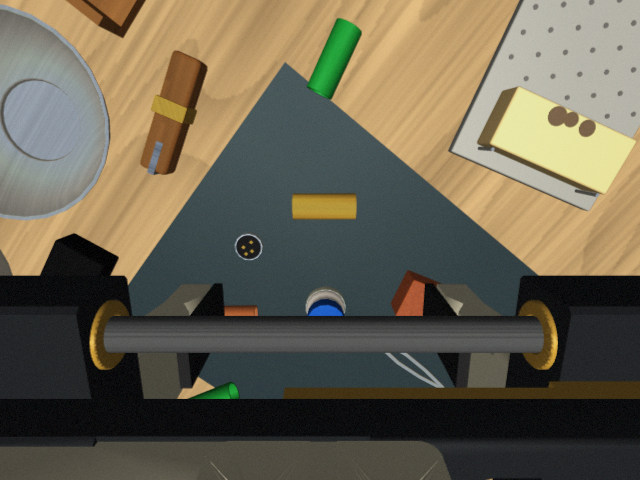

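Yellow brass is at (324,206). The green piece at (333,57) is the look-alike, so it stays. Now I'll descend and grip the brass by its ends.

```bash
python3 -m pendant '[{"claw":87,"linear":[30,0,-7],"twist":0},{"claw":87,"linear":[36,0,0],"twist":0},{"claw":87,"linear":[36,0,0],"twist":0},{"claw":87,"linear":[36,0,0],"twist":0},{"claw":87,"linear":[30,0,0],"twist":0},{"claw":87,"linear":[25,0,0],"twist":0},{"claw":87,"linear":[17,0,0],"twist":0},{"claw":87,"linear":[10,0,0],"twist":0},{"claw":50,"linear":[0,0,0],"twist":0},{"claw":50,"linear":[0,0,0],"twist":0}]'
python3 -m pendant '[{"claw":50,"linear":[0,0,0],"twist":0},{"claw":50,"linear":[0,0,0],"twist":0},{"claw":50,"linear":[0,0,0],"twist":0},{"claw":50,"linear":[0,0,0],"twist":0},{"claw":50,"linear":[-10,0,0],"twist":0},{"claw":50,"linear":[-30,0,0],"twist":0},{"claw":50,"linear":[-30,0,0],"twist":0},{"claw":50,"linear":[-30,0,0],"twist":0},{"claw":50,"linear":[0,0,0],"twist":0},{"claw":50,"linear":[0,0,0],"twist":0}]'
python3 - <<'E'
from h import *
go(.4924,-.2876,.14,15.9)
E
```

```text
clock: 4.08
tool_pos: [0.6013, -0.0757, 0.0071]
orientation: [-175.7, 90.0, -47.1]
force: [0.1, -0.3, 0.8]
opening: 0.0785
clock: 4.92
tool_pos: [0.6025, -0.0762, 0.1095]
orientation: [-117.7, 89.7, 10.8]
force: [-1.0, -0.1, -0.7]
opening: 0.0596
pos [ 0.6025 -0.0762  0.1095] jaw 38.5 tilt 0.29 j6 27 F [-1.  -0.1 -0.7] open 0.0596 t 4.9
 twist 0.394 rad (22.6 deg) lin [ -31.3  163.6 -173.2]
```

```bash
python3 -m pendant '[{"claw":50,"linear":[-20,0,0],"twist":0.0985},{"claw":50,"linear":[-20,0,0],"twist":0.0985},{"claw":50,"linear":[-20,0,0],"twist":0.0985},{"claw":50,"linear":[-20,0,0],"twist":0.0985},{"claw":50,"linear":[0,25,-25],"twist":0},{"claw":50,"linear":[0,25,-25],"twist":0},{"claw":50,"linear":[0,25,-25],"twist":0},{"claw":50,"linear":[0,25,-25],"twist":0},{"claw":50,"linear":[0,20,-20],"twist":0},{"claw":50,"linear":[0,0,0],"twist":0}]'
python3 - <<'E'
from h import *
o=get_obs()["tool_pos"];go(.4924,-.2876,.14,15.9)
cp=cam("wrist"); im,d=snapshot("wrist"); save("w2",im); P=cloud("wrist",d,cp)
print("brick",rect(near(P,im,(.5,-.25),.1,.041,.048)))
Q=near(P,im,(.5,-.314),.16,.009,.015);print("board",rect(Q))
E
```

```text
clock: 5.75
tool_pos: [0.5152, -0.2277, 0.1856]
orientation: [66.0, 89.8, 171.7]
force: [1.0, 0.6, -1.5]
opening: 0.0593
pos [ 0.5152 -0.2277  0.1856] jaw 15.7 tilt 0.17 j6 20 F [ 1.   0.6 -1.5] open 0.0593 t 5.8
 twist -0.003 rad (-0.2 deg) lin [ 45.6  38.2 -51.4]
brick (array([ 479.3, -251.2]), array([115. ,  53.7]), 16.1, 9237, np.float64(0.0434))
board (array([ 496.2, -308.6]), array([150.1, 196.5]), 16.1, 35976, np.float64(0.0115))
```

View pics/w2.png

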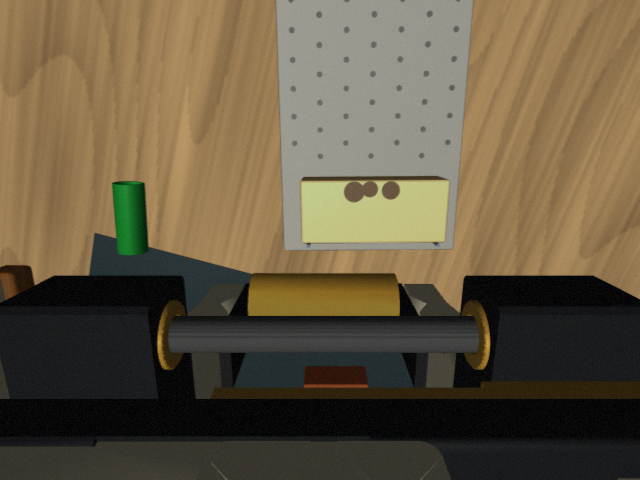

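```bash
cat >> h.py <<'E'
YAW=np.radians(16.0); U=np.array([np.cos(YAW),np.sin(YAW)]); V=np.array([-U[1],U[0]])
E
python3 - <<'E'
from h import *
go(.4924,-.2876,.14,16)
o=get_obs()["tool_pos"];cp=cam("wrist"); im,d=snapshot("wrist"); P=cloud("wrist",d,cp); np.savez("w2",im=im,P=P)
Q=near(P,im,(.48,-.25),.1,.0405,.048); u=Q[:,:2]@U;v=Q[:,:2]@V
print("brick u",np.percentile(u,[.5,99.5]).round(4),"v",np.percentile(v,[.2,2,50,98,99.5]).round(4))
uc=np.median(u)
# front edge v at several u
for a in np.linspace(uc-.05,uc+.05,6):
    m=abs(u-a)<.004; print(round(a-uc,3),v[m].min().round(4),v[m].max().round(4))
Q=near(P,im,(.49,-.30),.2,.009,.0145);u=Q[:,:2]@U;v=Q[:,:2]@V
print("board u",np.percentile(u,[.5,99.5]).round(4),"v",np.percentile(v,[.5,99.5]).round(4))
print("tool uv",o[:2]@U,o[:2]@V)
Q=near(P,im,o[:2],.06,o[2],o[2]+.04,HUE["brass"]); print(tube(Q,o[2]+.012))
q=tube(Q,o[2]+.012)[0]; print("tube uv",q@U,q@V)
E
```

```text
pos [ 0.5164 -0.2265  0.1856] jaw 15.7 tilt 0.12 j6 20 F [ 0.5  0.4 -0.8] open 0.0601 t 5.8
 twist -0.005 rad (-0.3 deg) lin [ 45.7  39.9 -52.2]
brick u [0.3351 0.4484] v [-0.4003 -0.3996 -0.3765 -0.3517 -0.3506]
-0.05 -0.4003 -0.3469
-0.03 -0.4003 -0.3503
-0.01 -0.4003 -0.3503
0.01 -0.4003 -0.3505
0.03 -0.3999 -0.3507
0.05 -0.3999 -0.3469
board u [0.3178 0.4662] v [-0.5299 -0.3366]
tool uv 0.4340143921446788 -0.36004348089117116
(array([ 0.5167, -0.2293]), np.float64(15.9), 'z 0.1894 len 0.0589 rms 0.73 n6243')
tube uv 0.4334802726024915 -0.3628391286293
```

```bash
python3 - <<'E'
from h import *
x=.392*U-.415*V; print(x); go(*x,.022,16)
E
```

```text
[ 0.49120409 -0.29087376]
pos [ 0.5174 -0.2255  0.1858] jaw 15.8 tilt 0.09 j6 19 F [-0.2  0.7 -0.6] open 0.0599 t 5.8
 twist -0.004 rad (-0.2 deg) lin [163.8  43.  -55.7]
```

```bash
python3 -m pendant '[{"claw":50,"linear":[20,14,-18],"twist":-0.004},{"claw":50,"linear":[20,14,-18],"twist":0},{"claw":50,"linear":[20,14,-18],"twist":0},{"claw":50,"linear":[20,0,0],"twist":0},{"claw":50,"linear":[20,0,0],"twist":0},{"claw":50,"linear":[20,0,0],"twist":0},{"claw":50,"linear":[15,0,0],"twist":0},{"claw":50,"linear":[10,0,0],"twist":0},{"claw":50,"linear":[0,0,0],"twist":0},{"claw":50,"linear":[0,0,0],"twist":0}]'
python3 - <<'E'
from h import *
x=.392*U-.415*V; go(*x,.022,16);o=get_obs()["tool_pos"];print(o[:2]@U,o[:2]@V)
E
```

```text
clock: 6.68
tool_pos: [0.4934, -0.2877, 0.0412]
orientation: [67.5, 89.9, 173.7]
force: [0.5, 0.2, -0.3]
opening: 0.0602
pos [ 0.4934 -0.2877  0.0412] jaw 16.2 tilt 0.07 j6 27 F [ 0.5  0.2 -0.3] open 0.0602 t 6.7
 twist 0.004 rad (0.2 deg) lin [19.2  3.  -2.4]
0.3949864977194787 -0.41256560727900166
```

```bash
python3 -m pendant '[{"claw":50,"linear":[5,3,-2],"twist":0},{"claw":50,"linear":[5,0,0],"twist":0},{"claw":50,"linear":[4,0,0],"twist":0},{"claw":50,"linear":[2,0,0],"twist":0},{"claw":50,"linear":[2,0,0],"twist":0},{"claw":50,"linear":[1,0,0],"twist":0},{"claw":50,"linear":[1,0,0],"twist":0},{"claw":50,"linear":[0,0,0],"twist":0},{"claw":50,"linear":[0,0,0],"twist":0},{"claw":50,"linear":[0,0,0],"twist":0}]'
python3 - <<'E'
from h import *
x=.392*U-.415*V; go(*x,.02,16);o=get_obs()["tool_pos"];print(o[:2]@U,o[:2]@V)
E
```

```text
clock: 7.52
tool_pos: [0.491, -0.291, 0.0217]
orientation: [-129.4, 90.0, -23.2]
force: [-0.3, -0.1, -2.3]
opening: 0.06
pos [ 0.491  -0.291   0.0217] jaw 16.2 tilt 0.01 j6 27 F [-0.3 -0.1 -2.3] open 0.0600 t 7.5
 twist 0.003 rad (0.2 deg) lin [ 1.7 -0.2  0.1]
0.3917839298213856 -0.41507372796859454
```

```bash
python3 -m pendant '[{"claw":50,"linear":[0.5,0,0],"twist":0},{"claw":50,"linear":[0.5,0,0],"twist":0},{"claw":50,"linear":[0.5,0,0],"twist":0},{"claw":50,"linear":[0.5,0,0],"twist":0},{"claw":50,"linear":[0,0,0],"twist":0},{"claw":50,"linear":[0,0,0],"twist":0},{"claw":50,"linear":[0,0,0],"twist":0},{"claw":50,"linear":[0,0,0],"twist":0},{"claw":50,"linear":[0,0,0],"twist":0},{"claw":50,"linear":[0,0,0],"twist":0}]'

```

```text
clock: 8.35
tool_pos: [0.491, -0.291, 0.02]
orientation: [-131.0, 90.0, -24.9]
force: [-1.8, 1.8, 5.1]
opening: 0.0593
```

```bash
python3 -m pendant '[{"claw":70,"linear":[0,0,0],"twist":0},{"claw":70,"linear":[0,0,0],"twist":0},{"claw":70,"linear":[0,0,0],"twist":0},{"claw":70,"linear":[2,0,-3],"twist":0},{"claw":70,"linear":[1,0,0],"twist":0},{"claw":50,"linear":[0,0,0],"twist":0},{"claw":50,"linear":[0,0,0],"twist":0},{"claw":50,"linear":[0,0,0],"twist":0},{"claw":50,"linear":[0,0,0],"twist":0},{"claw":50,"linear":[0,0,0],"twist":0}]'
python3 -m pendant '[{"claw":50,"linear":[0,0,1],"twist":0},{"claw":50,"linear":[0,0,1],"twist":0},{"claw":50,"linear":[0,0,1],"twist":0},{"claw":50,"linear":[0,0,0.5],"twist":0},{"claw":50,"linear":[0,0,0],"twist":0},{"claw":50,"linear":[0,0,0],"twist":0},{"claw":50,"linear":[0,0,0],"twist":0},{"claw":50,"linear":[0,0,0],"twist":0},{"claw":50,"linear":[0,0,0],"twist":0},{"claw":50,"linear":[0,0,0],"twist":0}]'
python3 - <<'E'
from h import *
o=get_obs();print(o["force"],o["force"][:2]@V,o["tool_pos"][:2]@U,o["tool_pos"][:2]@V)
E
```

```text
clock: 9.18
tool_pos: [0.4917, -0.2938, 0.0165]
orientation: [54.2, 90.0, 160.3]
force: [-0.1, -0.4, -1.1]
opening: 0.0601
clock: 10.02
tool_pos: [0.4908, -0.2905, 0.0166]
orientation: [85.4, 90.0, -168.5]
force: [-0.2, -0.5, -1.1]
opening: 0.06
[-0.16260166 -0.53468598 -1.0525616 ] -0.46915405613495054 0.39167713596640286 -0.4145496121829666
```

Creep toward the brick until force shows.

```bash
python3 -m pendant '[{"claw":50,"linear":[0,0,0.5],"twist":0},{"claw":50,"linear":[0,0,0.5],"twist":0},{"claw":50,"linear":[0,0,0.5],"twist":0},{"claw":50,"linear":[0,0,0],"twist":0},{"claw":50,"linear":[0,0,0],"twist":0},{"claw":50,"linear":[0,0,0],"twist":0},{"claw":50,"linear":[0,0,0],"twist":0},{"claw":50,"linear":[0,0,0],"twist":0},{"claw":50,"linear":[0,0,0],"twist":0},{"claw":50,"linear":[0,0,0],"twist":0}]'
python3 -m pendant '[{"claw":50,"linear":[0,0,0.5],"twist":0},{"claw":50,"linear":[0,0,0.5],"twist":0},{"claw":50,"linear":[0,0,0],"twist":0},{"claw":50,"linear":[0,0,0],"twist":0},{"claw":50,"linear":[0,0,0],"twist":0},{"claw":50,"linear":[0,0,0],"twist":0},{"claw":50,"linear":[0,0,0],"twist":0},{"claw":50,"linear":[0,0,0],"twist":0},{"claw":50,"linear":[0,0,0],"twist":0},{"claw":50,"linear":[0,0,0],"twist":0}]'
python3 - <<'E'
from h import *
o=get_obs();print(o["force"],o["force"][:2]@V,o["tool_pos"][:2]@U,o["tool_pos"][:2]@V)
E
```

```text
clock: 10.85
tool_pos: [0.4904, -0.2891, 0.0166]
orientation: [-157.1, 90.0, -50.9]
force: [-0.0, 0.1, -1.8]
opening: 0.0597
clock: 11.68
tool_pos: [0.4903, -0.2886, 0.0166]
orientation: [-168.7, 90.0, -62.6]
force: [0.8, -6.1, -3.6]
opening: 0.0597
[ 0.78040545 -6.05170603 -3.58839918] -6.032382096666903 0.3917112786689627 -0.41257718059858967
```

```bash
python3 -m pendant '[{"claw":75,"linear":[0,0,-0.5],"twist":0},{"claw":75,"linear":[0,0,0],"twist":0},{"claw":75,"linear":[0,0,0],"twist":0},{"claw":75,"linear":[0,0,0],"twist":0},{"claw":75,"linear":[-5,0,0],"twist":0},{"claw":80,"linear":[-15,0,0],"twist":0},{"claw":87,"linear":[-35,0,0],"twist":0},{"claw":87,"linear":[-38,0,0],"twist":0},{"claw":87,"linear":[-38,0,0],"twist":0},{"claw":87,"linear":[0,0,0],"twist":0}]'
python3 - <<'E'
from h import *
im,d=snapshot("side"); save("s1",im,(260,100,460,300),3); P=cloud("side",d)
q=tube(near(P,im,(.4893,-.2883),.045,.018,.037,HUE["brass"]),.0245);print(q,q[0]@U,q[0]@V)
go(.608,.073,.15,39.4)
E
```

```text
clock: 12.52
tool_pos: [0.4943, -0.2902, 0.1562]
orientation: [-128.3, 89.3, -22.0]
force: [1.4, -0.9, 1.0]
opening: 0.0867
(array([ 0.4911, -0.2895]), np.float64(17.8), 'z 0.0234 len 0.0554 rms 1.18 n34') 0.39227860436628714 -0.41365076641587156
pos [ 0.4929 -0.2893  0.1528] jaw 16.2 tilt 0.51 j6 27 F [-0.2 -0.  -1.1] open 0.0870 t 12.6
 twist -0.405 rad (-23.2 deg) lin [   2.8 -318.9  207. ]
```

View pics/s1.png

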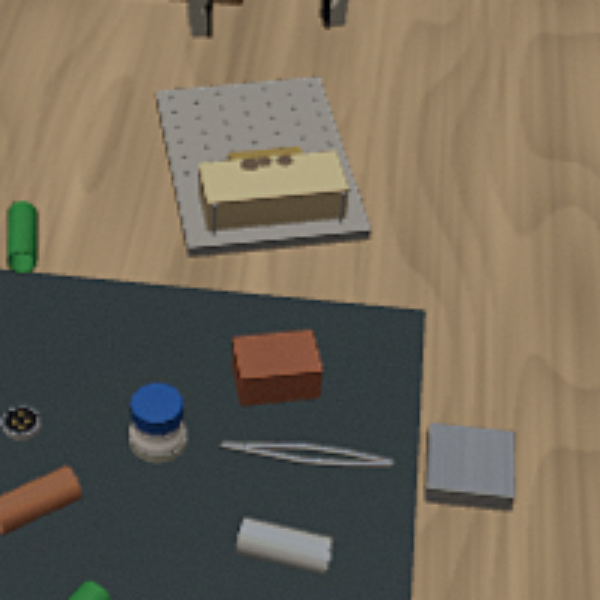

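```bash
python3 -m pendant '[{"claw":87,"linear":[-17,0,0],"twist":-0.1},{"claw":87,"linear":[-17,0,0],"twist":-0.1},{"claw":87,"linear":[-17,0,0],"twist":-0.1},{"claw":87,"linear":[-17,0,0],"twist":-0.105},{"claw":87,"linear":[0,-29,18],"twist":0},{"claw":87,"linear":[0,-29,18],"twist":0},{"claw":87,"linear":[0,-29,18],"twist":0},{"claw":87,"linear":[0,-29,18],"twist":0},{"claw":87,"linear":[0,-29,18],"twist":0},{"claw":87,"linear":[0,-29,18],"twist":0}]'
python3 -m pendant '[{"claw":87,"linear":[0,-29,18],"twist":0},{"claw":87,"linear":[0,-29,18],"twist":0},{"claw":87,"linear":[0,-29,18],"twist":0},{"claw":87,"linear":[0,-29,18],"twist":0},{"claw":87,"linear":[0,-20,14],"twist":0},{"claw":87,"linear":[0,-9,6],"twist":0},{"claw":87,"linear":[0,0,0],"twist":0},{"claw":87,"linear":[0,0,0],"twist":0},{"claw":87,"linear":[0,0,0],"twist":0},{"claw":87,"linear":[0,0,0],"twist":0}]'
python3 - <<'E'
from h import *
go(.608,.073,.003,39.4)
cp=cam("wrist"); im,d=snapshot("wrist"); save("w3",im); P=cloud("wrist",d,cp); 
print(tube(near(P,im,(.608,.073),.045,.006,.03,HUE["copper"])))
E
```

```text
clock: 13.4
tool_pos: [0.556, -0.093, 0.2153]
orientation: [37.6, 90.0, 167.0]
force: [-0.2, -0.4, -0.5]
opening: 0.0871
clock: 14.23
tool_pos: [0.6096, 0.0673, 0.2156]
orientation: [67.9, 90.0, -162.8]
force: [-0.8, 0.2, 0.2]
opening: 0.0872
pos [0.6096 0.0673 0.2156] jaw 39.3 tilt 0.02 j6 15 F [-0.8  0.2  0.2] open 0.0872 t 14.2
 twist -0.002 rad (-0.1 deg) lin [212.6  -2.4   5.4]
(array([0.6079, 0.0732]), np.float64(39.2), 'z 0.0116 len 0.0584 rms 0.63 n1746')
```

View pics/w3.png

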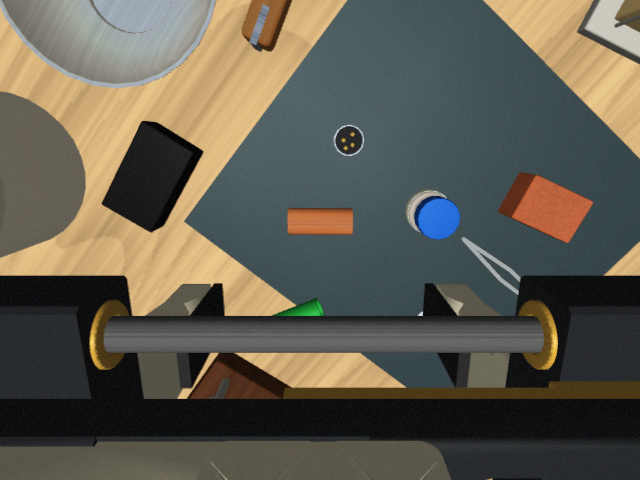

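```bash
python3 -m pendant '[{"claw":73,"linear":[20,-2,5.5],"twist":0},{"claw":73,"linear":[36,0,0],"twist":0},{"claw":73,"linear":[36,0,0],"twist":0},{"claw":73,"linear":[36,0,0],"twist":0},{"claw":73,"linear":[30,0,0],"twist":0},{"claw":73,"linear":[25,0,0],"twist":0},{"claw":73,"linear":[17,0,0],"twist":0},{"claw":73,"linear":[10,0,0],"twist":0},{"claw":73,"linear":[0,0,0],"twist":0},{"claw":73,"linear":[0,0,0],"twist":0}]'
python3 - <<'E'
from h import *
go(.6079,.0732,.004,39.2)
E
```

```text
clock: 15.12
tool_pos: [0.6083, 0.0735, 0.0059]
orientation: [141.7, 90.0, -89.0]
force: [0.1, 0.5, 0.6]
opening: 0.0728
pos [0.6083 0.0735 0.0059] jaw 39.3 tilt 0.01 j6 14 F [0.1 0.5 0.6] open 0.0728 t 15.1
 twist 0.002 rad (0.1 deg) lin [1.9 0.5 0.1]
```

```bash
python3 -m pendant '[{"claw":50,"linear":[2,0,0],"twist":0},{"claw":50,"linear":[0,0,0],"twist":0},{"claw":50,"linear":[0,0,0],"twist":0},{"claw":50,"linear":[0,0,0],"twist":0},{"claw":50,"linear":[0,0,0],"twist":0},{"claw":50,"linear":[-10,0,0],"twist":0},{"claw":50,"linear":[-30,0,0],"twist":0},{"claw":50,"linear":[-35,0,0],"twist":0},{"claw":50,"linear":[-35,0,0],"twist":0},{"claw":50,"linear":[0,0,0],"twist":0}]'
python3 - <<'E'
from h import *
x=.392*U-.445*V; print(x); go(*x,.11,16)
E
```

```text
clock: 15.95
tool_pos: [0.6121, 0.075, 0.1218]
orientation: [-114.6, 89.4, 14.8]
force: [1.1, 0.7, -0.1]
opening: 0.0597
[ 0.49947321 -0.31971161]
pos [0.6121 0.075  0.1218] jaw 39.5 tilt 0.64 j6 14 F [ 1.1  0.7 -0.1] open 0.0597 t 15.9
 twist 0.409 rad (23.5 deg) lin [   9.4  217.2 -348.4]
```

```bash
python3 -m pendant '[{"claw":50,"linear":[0,0,0],"twist":0.1},{"claw":50,"linear":[0,0,0],"twist":0.1},{"claw":50,"linear":[0,0,0],"twist":0.1},{"claw":50,"linear":[0,0,0],"twist":0.109},{"claw":50,"linear":[0,17,-27],"twist":0},{"claw":50,"linear":[0,17,-27],"twist":0},{"claw":50,"linear":[0,17,-27],"twist":0},{"claw":50,"linear":[0,17,-27],"twist":0},{"claw":50,"linear":[0,17,-27],"twist":0},{"claw":50,"linear":[0,17,-27],"twist":0}]'
python3 -m pendant '[{"claw":50,"linear":[0,17,-27],"twist":0},{"claw":50,"linear":[0,17,-27],"twist":0},{"claw":50,"linear":[0,17,-27],"twist":0},{"claw":50,"linear":[0,17,-27],"twist":0},{"claw":50,"linear":[0,17,-27],"twist":0},{"claw":50,"linear":[0,17,-27],"twist":0},{"claw":50,"linear":[0,8,-14],"twist":0},{"claw":50,"linear":[0,4,-7],"twist":0},{"claw":50,"linear":[0,0,0],"twist":0},{"claw":50,"linear":[0,0,0],"twist":0}]'
python3 - <<'E'
from h import *
x=.392*U-.445*V; go(*x,.018,16)
E
```

```text
clock: 16.78
tool_pos: [0.5537, -0.1111, 0.1141]
orientation: [-81.1, 90.0, 24.9]
force: [0.9, -0.4, -1.4]
opening: 0.0598
clock: 17.62
tool_pos: [0.4949, -0.317, 0.1136]
orientation: [-21.9, 90.0, 84.0]
force: [0.4, -0.4, -1.0]
opening: 0.0598
pos [ 0.4949 -0.317   0.1136] jaw 15.9 tilt 0.01 j6 29 F [ 0.4 -0.4 -1. ] open 0.0598 t 17.6
 twist -0.002 rad (-0.1 deg) lin [95.6 -3.7 -3.8]
```

```bash
python3 -m pendant '[{"claw":50,"linear":[10,-4,-4],"twist":0},{"claw":50,"linear":[25,0,0],"twist":0},{"claw":50,"linear":[25,0,0],"twist":0},{"claw":50,"linear":[15,0,0],"twist":0},{"claw":50,"linear":[10,0,0],"twist":0},{"claw":50,"linear":[6,0,0],"twist":0},{"claw":50,"linear":[3,0,0],"twist":0},{"claw":50,"linear":[1,0,0],"twist":0},{"claw":50,"linear":[0,0,0],"twist":0},{"claw":50,"linear":[0,0,0],"twist":0}]'
python3 -m pendant '[{"claw":50,"linear":[0.5,0,0],"twist":0},{"claw":50,"linear":[0.5,0,0],"twist":0},{"claw":50,"linear":[0,0,0],"twist":0},{"claw":50,"linear":[0,0,0],"twist":0},{"claw":50,"linear":[0,0,0],"twist":0},{"claw":50,"linear":[0,0,0],"twist":0},{"claw":50,"linear":[0,0,0],"twist":0},{"claw":50,"linear":[0,0,0],"twist":0},{"claw":50,"linear":[0,0,0],"twist":0},{"claw":50,"linear":[0,0,0],"twist":0}]'
python3 - <<'E'
from h import *
x=.392*U-.4378*V; go(*x,.018,16)
E
```

```text
clock: 18.45
tool_pos: [0.5007, -0.32, 0.0195]
orientation: [-123.7, 89.9, -17.8]
force: [0.3, 0.1, -0.9]
opening: 0.0598
clock: 19.28
tool_pos: [0.5, -0.3199, 0.0175]
orientation: [56.6, 90.0, 162.5]
force: [-0.1, -1.0, -0.6]
opening: 0.0596
pos [ 0.5    -0.3199  0.0175] jaw 15.9 tilt 0.00 j6 30 F [-0.1 -1.  -0.6] open 0.0596 t 19.3
 twist -0.001 rad (-0.1 deg) lin [-0.5  0.5  7.5]
```

```bash
python3 -m pendant '[{"claw":50,"linear":[0.5,0.5,0],"twist":0},{"claw":50,"linear":[0,0,1.5],"twist":0},{"claw":50,"linear":[0,0,1.5],"twist":0},{"claw":50,"linear":[0,0,1.5],"twist":0},{"claw":50,"linear":[0,0,1],"twist":0},{"claw":50,"linear":[0,0,0],"twist":0},{"claw":50,"linear":[0,0,0],"twist":0},{"claw":50,"linear":[0,0,0],"twist":0},{"claw":50,"linear":[0,0,0],"twist":0},{"claw":50,"linear":[0,0,0],"twist":0}]'
python3 -m pendant '[{"claw":50,"linear":[0,0,0.5],"twist":0},{"claw":50,"linear":[0,0,0.5],"twist":0},{"claw":50,"linear":[0,0,0.5],"twist":0},{"claw":50,"linear":[0,0,0],"twist":0},{"claw":50,"linear":[0,0,0],"twist":0},{"claw":50,"linear":[0,0,0],"twist":0},{"claw":50,"linear":[0,0,0],"twist":0},{"claw":50,"linear":[0,0,0],"twist":0},{"claw":50,"linear":[0,0,0],"twist":0},{"claw":50,"linear":[0,0,0],"twist":0}]'
python3 - <<'E'
from h import *
x=.392*U-.4378*V; go(*x,.018,16)
E
```

```text
clock: 20.12
tool_pos: [0.498, -0.3148, 0.0171]
orientation: [-80.8, 90.0, 25.1]
force: [0.3, 0.6, -1.2]
opening: 0.0597
clock: 20.95
tool_pos: [0.4976, -0.3133, 0.0171]
orientation: [62.9, 90.0, 168.8]
force: [0.3, -0.2, 0.2]
opening: 0.0597
pos [ 0.4976 -0.3133  0.0171] jaw 15.9 tilt 0.00 j6 29 F [ 0.3 -0.2  0.2] open 0.0597 t 20.9
 twist -0.001 rad (-0.1 deg) lin [-0.9 -0.1  0.5]
```

```bash
python3 -m pendant '[{"claw":50,"linear":[0,0,0.5],"twist":0},{"claw":50,"linear":[0,0,0.3],"twist":0},{"claw":50,"linear":[0,0,0.2],"twist":0},{"claw":50,"linear":[0,0,0],"twist":0},{"claw":50,"linear":[0,0,0],"twist":0},{"claw":50,"linear":[0,0,0],"twist":0},{"claw":50,"linear":[0,0,0],"twist":0},{"claw":50,"linear":[0,0,0],"twist":0},{"claw":50,"linear":[0,0,0],"twist":0},{"claw":50,"linear":[0,0,0],"twist":0}]'
python3 - <<'E'
from h import *
x=.392*U-.4378*V; go(*x,.018,16)
E
```

```text
clock: 21.78
tool_pos: [0.4973, -0.3124, 0.0171]
orientation: [-147.6, 90.0, -41.6]
force: [-0.1, -2.0, -1.0]
opening: 0.0596
pos [ 0.4973 -0.3124  0.0171] jaw 15.9 tilt 0.01 j6 29 F [-0.1 -2.  -1. ] open 0.0596 t 21.8
 twist -0.001 rad (-0.1 deg) lin [-0.9 -0.  -0.4]
```

```bash
python3 -m pendant '[{"claw":50,"linear":[0.5,0,0.3],"twist":0},{"claw":50,"linear":[0,0,0],"twist":0},{"claw":50,"linear":[0,0,0],"twist":0},{"claw":72,"linear":[0,0,0],"twist":0},{"claw":72,"linear":[0,0,0],"twist":0},{"claw":72,"linear":[0,0,0],"twist":0},{"claw":72,"linear":[-5,0,0],"twist":0},{"claw":72,"linear":[-25,0,0],"twist":0},{"claw":85,"linear":[-38,0,0],"twist":0},{"claw":85,"linear":[-38,0,0],"twist":0}]'
python3 -m pendant '[{"claw":85,"linear":[-38,0,0],"twist":0},{"claw":85,"linear":[-38,0,0],"twist":0},{"claw":85,"linear":[0,0,0],"twist":0},{"claw":85,"linear":[0,0,0],"twist":0},{"claw":85,"linear":[0,0,0],"twist":0},{"claw":85,"linear":[0,0,0],"twist":0},{"claw":85,"linear":[0,0,0],"twist":0},{"claw":85,"linear":[0,0,0],"twist":0},{"claw":85,"linear":[0,0,0],"twist":0},{"claw":85,"linear":[0,0,0],"twist":0}]'
cat >> h.py <<'E'
def pair(P,im,z=.0245):
    for k,s in dict(brass=(.392,-.4128),copper=(.392,-.4378)).items():
        q=tube(near(P,im,s[0]*U+s[1]*V,.036,.018,.04,HUE[k]),z); print(k,"u %.4f v %.4f"%(q[0]@U,q[0]@V),q)
E
python3 - <<'E'
from h import *
go(.458,-.068,.2,16)
for n in ("scene","side"):
    im,d=snapshot(n); save(n+"2",im,(80,120,320,300) if n=="scene" else (260,100,460,300),3); P=cloud(n,d); pair(P,im)
E
```

```text
clock: 22.62
tool_pos: [0.4962, -0.3116, 0.1231]
orientation: [57.8, 89.8, 163.7]
force: [0.8, -0.0, 0.7]
opening: 0.0801
clock: 23.45
tool_pos: [0.497, -0.312, 0.1979]
orientation: [61.9, 89.9, 167.9]
force: [0.2, 0.1, 0.4]
opening: 0.085
pos [ 0.497  -0.312   0.1979] jaw 15.9 tilt 0.07 j6 29 F [0.2 0.1 0.4] open 0.0850 t 23.4
 twist -0.001 rad (-0.1 deg) lin [ -2.  -29.7 245.3]
brass u 0.3928 v -0.4126 (array([ 0.4913, -0.2884]), np.float64(18.0), 'z 0.0222 len 0.0600 rms 4.49 n200')
copper u 0.3944 v -0.4388 (array([ 0.5001, -0.3131]), np.float64(17.0), 'z 0.0217 len 0.0594 rms 1.23 n238')
brass u 0.3911 v -0.4134 (array([ 0.4899, -0.2896]), np.float64(14.6), 'z 0.0242 len 0.0583 rms 1.71 n66')
copper u 0.3907 v -0.4387 (array([ 0.4965, -0.314 ]), np.float64(15.4), 'z 0.0240 len 0.0587 rms 2.09 n141')
```

View pics/scene2.png

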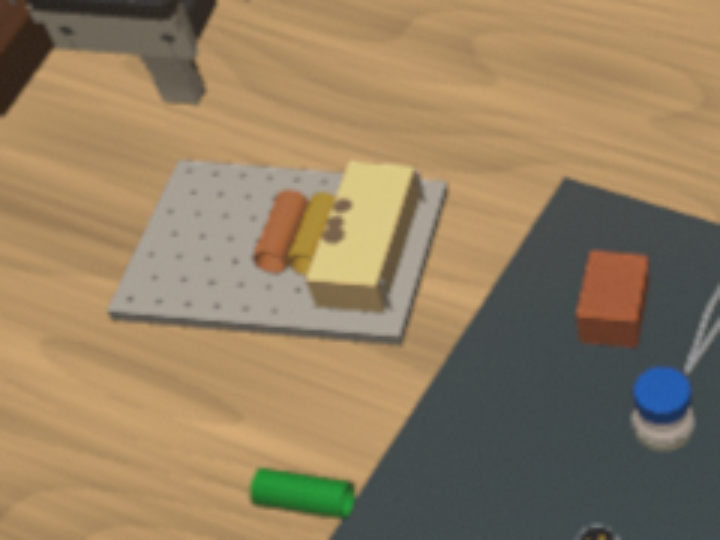

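Brass and copper lie side by side against the brick (crop about (310,235)). Now the block.

```bash
python3 -m pendant '[{"claw":87,"linear":[0,-4,34],"twist":0},{"claw":87,"linear":[0,-4,34],"twist":0},{"claw":87,"linear":[0,-4,34],"twist":0},{"claw":87,"linear":[0,-4,34],"twist":0},{"claw":87,"linear":[0,-4,34],"twist":0},{"claw":87,"linear":[0,-4,34],"twist":0},{"claw":87,"linear":[0,-4,24],"twist":0},{"claw":87,"linear":[0,-2,17],"twist":0},{"claw":87,"linear":[0,0,0],"twist":0},{"claw":87,"linear":[0,0,0],"twist":0}]'
python3 - <<'E'
from h import *
cp=cam("wrist"); im,d=snapshot("wrist"); save("w4",im); P=cloud("wrist",d,cp)
q=rect(near(P,im,(.459,-.068),.05,.0285,.037)); print(q)
go(q[0][0]/1000,q[0][1]/1000,.006,16)
E
```

```text
clock: 24.38
tool_pos: [0.4589, -0.0674, 0.1989]
orientation: [-96.1, 90.0, 9.9]
force: [-0.4, -0.6, 0.4]
opening: 0.087
(array([457.3, -68.6]), array([60. , 42.3]), 15.7, 3378, np.float64(0.0314))
pos [ 0.459  -0.068   0.1987] jaw 16.0 tilt 0.02 j6 0 F [ 0.2 -0.1 -0.1] open 0.0871 t 24.4
 twist -0.000 rad (-0.0 deg) lin [ 1.927e+02  1.900e+00 -1.000e-01]
```

View pics/w4.png

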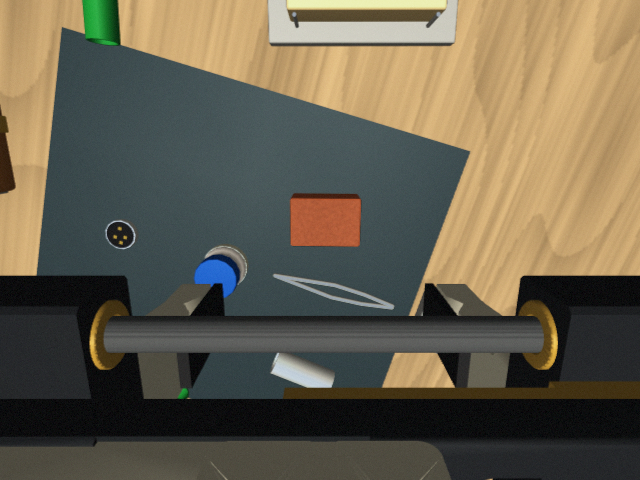

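```bash
python3 -m pendant '[{"claw":73,"linear":[20,2,0],"twist":0},{"claw":73,"linear":[34,0,0],"twist":0},{"claw":73,"linear":[34,0,0],"twist":0},{"claw":73,"linear":[34,0,0],"twist":0},{"claw":73,"linear":[30,0,0],"twist":0},{"claw":73,"linear":[20,0,0],"twist":0},{"claw":73,"linear":[15,0,0],"twist":0},{"claw":73,"linear":[6,0,0],"twist":0},{"claw":73,"linear":[0,0,0],"twist":0},{"claw":73,"linear":[0,0,0],"twist":0}]'
python3 -m pendant '[{"claw":50,"linear":[0,0,0],"twist":0},{"claw":50,"linear":[0,0,0],"twist":0},{"claw":50,"linear":[0,0,0],"twist":0},{"claw":50,"linear":[0,0,0],"twist":0},{"claw":50,"linear":[0,0,0],"twist":0},{"claw":50,"linear":[-20,0,0],"twist":0},{"claw":50,"linear":[-30,0,0],"twist":0},{"claw":50,"linear":[-35,0,0],"twist":0},{"claw":50,"linear":[-25,0,0],"twist":0},{"claw":50,"linear":[0,0,0],"twist":0}]'
python3 - <<'E'
from h import *
x=.392*U+(-.4378-.0125-.021-.008)*V; go(*x,.11,16)
E
```

```text
clock: 25.27
tool_pos: [0.4572, -0.0693, 0.0058]
orientation: [122.0, 90.0, -132.1]
force: [-0.2, -0.0, -0.2]
opening: 0.073
clock: 26.1
tool_pos: [0.46, -0.0682, 0.1208]
orientation: [-97.1, 89.5, 8.9]
force: [0.9, 0.4, -1.6]
opening: 0.0601
pos [ 0.46   -0.0682  0.1208] jaw 16.0 tilt 0.51 j6 -0 F [ 0.9  0.4 -1.6] open 0.0601 t 26.1
 twist -0.000 rad (-0.0 deg) lin [  10.9   31.4 -286.9]
```

```bash
python3 -m pendant '[{"claw":50,"linear":[0,3.5,-34],"twist":0},{"claw":50,"linear":[0,3.5,-34],"twist":0},{"claw":50,"linear":[0,3.5,-34],"twist":0},{"claw":50,"linear":[0,3.5,-34],"twist":0},{"claw":50,"linear":[0,3.5,-34],"twist":0},{"claw":50,"linear":[0,3.5,-34],"twist":0},{"claw":50,"linear":[0,4,-34],"twist":0},{"claw":50,"linear":[0,4,-32],"twist":0},{"claw":50,"linear":[0,2,-17],"twist":0},{"claw":50,"linear":[0,0,0],"twist":0}]'
python3 - <<'E'
from h import *
x=.392*U+(-.4378-.0125-.021-.008)*V; go(*x,.018,16); go(*x,.018,16)
E
```

```text
clock: 26.93
tool_pos: [0.5056, -0.3563, 0.1143]
orientation: [77.2, 89.9, -177.0]
force: [-1.0, -0.2, -1.9]
opening: 0.0596
pos [ 0.5056 -0.3563  0.1143] jaw 15.8 tilt 0.06 j6 33 F [-1.  -0.2 -1.9] open 0.0596 t 26.9
 twist -0.004 rad (-0.2 deg) lin [96.3 -4.3  2.5]
pos [ 0.5056 -0.3563  0.1143] jaw 15.8 tilt 0.06 j6 33 F [-1.  -0.2 -1.9] open 0.0596 t 26.9
 twist -0.004 rad (-0.2 deg) lin [96.3 -4.3  2.5]
```

```bash
python3 -m pendant '[{"claw":50,"linear":[10,-4,0],"twist":-0.003},{"claw":50,"linear":[25,0,0],"twist":0},{"claw":50,"linear":[25,0,0],"twist":0},{"claw":50,"linear":[15,0,0],"twist":0},{"claw":50,"linear":[10,0,0],"twist":0},{"claw":50,"linear":[6,0,0],"twist":0},{"claw":50,"linear":[2,0,0],"twist":0},{"claw":50,"linear":[1,0,0],"twist":0},{"claw":50,"linear":[0,0,0],"twist":0},{"claw":50,"linear":[0,0,0],"twist":0}]'
python3 -m pendant '[{"claw":50,"linear":[0.5,0,0],"twist":0},{"claw":50,"linear":[0.5,0,0],"twist":0},{"claw":50,"linear":[0,0,0],"twist":0},{"claw":50,"linear":[0,0,0],"twist":0},{"claw":50,"linear":[0,0,0],"twist":0},{"claw":50,"linear":[0,0,0],"twist":0},{"claw":50,"linear":[0,0,0],"twist":0},{"claw":50,"linear":[0,0,0],"twist":0},{"claw":50,"linear":[0,0,0],"twist":0},{"claw":50,"linear":[0,0,0],"twist":0}]'
python3 - <<'E'
from h import *
x=.392*U+(-.4378-.0125-.021)*V; go(*x,.018,16)
E
```

```text
clock: 27.77
tool_pos: [0.5104, -0.3523, 0.0225]
orientation: [-126.3, 89.9, -20.2]
force: [-0.5, -0.6, -2.5]
opening: 0.0602
clock: 28.6
tool_pos: [0.5097, -0.3521, 0.0205]
orientation: [49.5, 90.0, 155.6]
force: [0.7, -0.2, -1.1]
opening: 0.0597
pos [ 0.5097 -0.3521  0.0205] jaw 16.1 tilt 0.00 j6 33 F [ 0.7 -0.2 -1.1] open 0.0597 t 28.6
 twist 0.002 rad (0.1 deg) lin [2.5 0.9 7.7]
```

Lower a bit more, then slide toward the copper.

```bash
python3 -m pendant '[{"claw":50,"linear":[0.5,1,0],"twist":0},{"claw":50,"linear":[0.5,0,0],"twist":0},{"claw":50,"linear":[0.5,0,0],"twist":0},{"claw":50,"linear":[0.5,0,0],"twist":0},{"claw":50,"linear":[0,0,0],"twist":0},{"claw":50,"linear":[0,0,0],"twist":0},{"claw":50,"linear":[0,0,0],"twist":0},{"claw":50,"linear":[0,0,0],"twist":0},{"claw":50,"linear":[0,0,0],"twist":0},{"claw":50,"linear":[0,0,0],"twist":0}]'
python3 -m pendant '[{"claw":50,"linear":[0,0,2],"twist":0},{"claw":50,"linear":[0,0,2],"twist":0},{"claw":50,"linear":[0,0,1.5],"twist":0},{"claw":50,"linear":[0,0,1],"twist":0},{"claw":50,"linear":[0,0,0],"twist":0},{"claw":50,"linear":[0,0,0],"twist":0},{"claw":50,"linear":[0,0,0],"twist":0},{"claw":50,"linear":[0,0,0],"twist":0},{"claw":50,"linear":[0,0,0],"twist":0},{"claw":50,"linear":[0,0,0],"twist":0}]'
python3 - <<'E'
from h import *
x=.392*U+(-.4378-.0125-.021)*V; go(*x,.018,16)
E
```

```text
clock: 29.43
tool_pos: [0.5087, -0.3524, 0.0187]
orientation: [118.3, 90.0, -135.6]
force: [-0.9, -0.3, 2.1]
opening: 0.0601
clock: 30.27
tool_pos: [0.5072, -0.3461, 0.0187]
orientation: [-102.3, 90.0, 3.8]
force: [1.1, 2.5, 3.7]
opening: 0.0599
pos [ 0.5072 -0.3461  0.0187] jaw 16.1 tilt 0.02 j6 32 F [1.1 2.5 3.7] open 0.0599 t 30.3
 twist 0.002 rad (0.1 deg) lin [0.7 0.1 1.2]
```

```bash
python3 -m pendant '[{"claw":50,"linear":[0,0,0.5],"twist":0},{"claw":50,"linear":[0,0,0.5],"twist":0},{"claw":50,"linear":[0,0,0.3],"twist":0},{"claw":50,"linear":[0,0,0],"twist":0},{"claw":50,"linear":[0,0,0],"twist":0},{"claw":50,"linear":[0,0,0],"twist":0},{"claw":50,"linear":[0,0,0],"twist":0},{"claw":50,"linear":[0,0,0],"twist":0},{"claw":50,"linear":[0,0,0],"twist":0},{"claw":50,"linear":[0,0,0],"twist":0}]'
python3 -m pendant '[{"claw":50,"linear":[0,0,0.5],"twist":0},{"claw":50,"linear":[0,0,0],"twist":0},{"claw":50,"linear":[0,0,0],"twist":0},{"claw":50,"linear":[0,0,0],"twist":0},{"claw":50,"linear":[0,0,0],"twist":0},{"claw":50,"linear":[0,0,0],"twist":0},{"claw":50,"linear":[0,0,0],"twist":0},{"claw":50,"linear":[0,0,0],"twist":0},{"claw":50,"linear":[0,0,0],"twist":0},{"claw":50,"linear":[0,0,0],"twist":0}]'
python3 - <<'E'
from h import *
x=.392*U+(-.4378-.0125-.021)*V; go(*x,.018,16)
E
```

```text
clock: 31.1
tool_pos: [0.5067, -0.3451, 0.0187]
orientation: [-158.0, 90.0, -51.9]
force: [0.0, -4.1, 2.6]
opening: 0.0598
clock: 31.93
tool_pos: [0.5067, -0.345, 0.0187]
orientation: [-165.4, 90.0, -59.3]
force: [0.0, -5.5, 1.1]
opening: 0.0594
pos [ 0.5067 -0.345   0.0187] jaw 16.1 tilt 0.05 j6 32 F [ 0.  -5.5  1.1] open 0.0594 t 31.9
 twist 0.002 rad (0.1 deg) lin [ 0.7 -0.  -0. ]
```

```bash
python3 -m pendant '[{"claw":72,"linear":[0,0,0],"twist":0},{"claw":72,"linear":[0,0,0],"twist":0},{"claw":72,"linear":[0,0,0],"twist":0},{"claw":72,"linear":[-5,0,0],"twist":0},{"claw":72,"linear":[-15,0,0],"twist":0},{"claw":85,"linear":[-38,0,0],"twist":0},{"claw":85,"linear":[-38,0,0],"twist":0},{"claw":85,"linear":[-38,0,0],"twist":0},{"claw":85,"linear":[-38,0,0],"twist":0},{"claw":85,"linear":[0,0,0],"twist":0}]'
python3 - <<'E'
from h import *
go(.4365,.0873,.19,172)
for n in ("scene","side"):
    im,d=snapshot(n); P=cloud(n,d); pair(P,im)
    q=rect(near(P,im,(.507,-.345),.05,.04,.048)); print("block",q,q[0]@U,q[0]@V)
E
```

```text
clock: 32.77
tool_pos: [0.5098, -0.3463, 0.1997]
orientation: [-133.5, 89.3, -27.3]
force: [1.2, -0.4, 1.6]
opening: 0.0851
pos [ 0.5098 -0.3463  0.1997] jaw 16.2 tilt 0.72 j6 32 F [ 1.2 -0.4  1.6] open 0.0851 t 32.8
 twist 0.422 rad (24.2 deg) lin [  6.4 133.1 419.2]
brass u 0.3941 v -0.4132 (array([ 0.4927, -0.2886]), np.float64(18.3), 'z 0.0221 len 0.0594 rms 4.01 n197')
copper u 0.3942 v -0.4402 (array([ 0.5003, -0.3145]), np.float64(17.2), 'z 0.0228 len 0.0600 rms 3.61 n353')
block (array([ 509.6, -344. ]), array([60.2, 42.4]), 15.9, 359, np.float64(0.0417)) 395.0397098491196 -471.1388199271245
brass u 0.3912 v -0.4140 (array([ 0.4902, -0.2901]), np.float64(15.2), 'z 0.0243 len 0.0574 rms 1.59 n64')
copper u 0.3913 v -0.4407 (array([ 0.4976, -0.3158]), np.float64(15.7), 'z 0.0261 len 0.0586 rms 2.54 n217')
block (array([ 504.1, -338.8]), array([59.4, 55.3]), 13.5, 256, np.float64(0.0437)) 391.18608477170727 -464.6242536512517
```

```bash
python3 -m pendant '[{"claw":87,"linear":[0,0,0],"twist":0.105},{"claw":87,"linear":[0,0,0],"twist":0.105},{"claw":87,"linear":[0,0,0],"twist":0.105},{"claw":87,"linear":[0,0,0],"twist":0.107},{"claw":87,"linear":[0,10.5,33],"twist":0},{"claw":87,"linear":[0,10.5,33],"twist":0},{"claw":87,"linear":[0,10.5,33],"twist":0},{"claw":87,"linear":[0,10.5,33],"twist":0},{"claw":87,"linear":[0,10.5,33],"twist":0},{"claw":87,"linear":[0,10.5,33],"twist":0}]'
python3 -m pendant '[{"claw":87,"linear":[0,10.5,33],"twist":0},{"claw":87,"linear":[0,10.5,33],"twist":0},{"claw":87,"linear":[0,10.5,33],"twist":0},{"claw":87,"linear":[0,10.5,33],"twist":0},{"claw":87,"linear":[0,10.5,33],"twist":0},{"claw":87,"linear":[0,10.5,33],"twist":0},{"claw":87,"linear":[0,5,16],"twist":0},{"claw":87,"linear":[0,2,7],"twist":0},{"claw":87,"linear":[0,0,0],"twist":0},{"claw":87,"linear":[0,0,0],"twist":0}]'
python3 - <<'E'
from h import *
cp=cam("wrist"); im,d=snapshot("wrist"); save("w5",im); P=cloud("wrist",d,cp)
q=tube(near(P,im,(.4365,.0873),.04,.006,.03,HUE["silver"])); print(q); go(*q[0],.004,q[1])
E
```

```text
clock: 33.7
tool_pos: [0.4702, -0.1381, 0.1891]
orientation: [94.2, 89.8, 176.1]
force: [1.5, -0.2, -0.2]
opening: 0.0872
clock: 34.53
tool_pos: [0.4331, 0.0888, 0.1898]
orientation: [129.2, 89.9, -148.8]
force: [0.6, -1.1, -0.3]
opening: 0.087
(array([0.4356, 0.0882]), np.float64(171.7), 'z 0.0117 len 0.0583 rms 0.63 n1944')
pos [0.4332 0.0883 0.1899] jaw 171.9 tilt 0.09 j6 -45 F [0.1 0.5 0.3] open 0.0872 t 34.6
 twist 0.004 rad (0.2 deg) lin [185.9  -2.6   0.4]
```

View pics/w5.png

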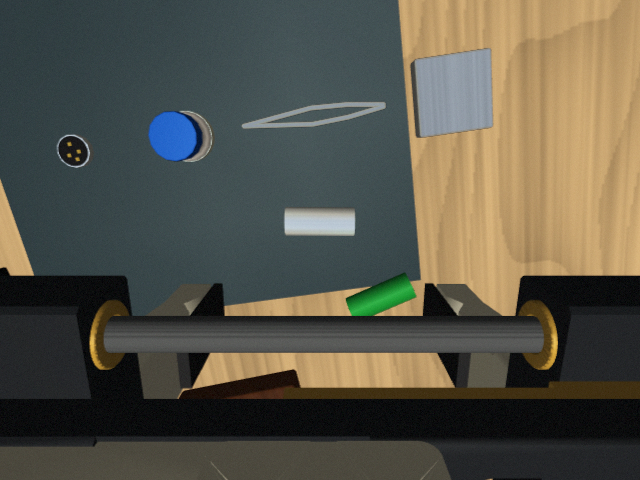

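Silver is at (320,222), and green at (381,295) is clear of the fingers. Grip the silver tube.

```bash
python3 -m pendant '[{"claw":73,"linear":[20,-2.5,0.5],"twist":0.004},{"claw":73,"linear":[34,0,0],"twist":0},{"claw":73,"linear":[34,0,0],"twist":0},{"claw":73,"linear":[34,0,0],"twist":0},{"claw":73,"linear":[28,0,0],"twist":0},{"claw":73,"linear":[18,0,0],"twist":0},{"claw":73,"linear":[12,0,0],"twist":0},{"claw":73,"linear":[5,0,0],"twist":0},{"claw":73,"linear":[0,0,0],"twist":0},{"claw":73,"linear":[0,0,0],"twist":0}]'
python3 - <<'E'
from h import *
go(.4356,.0882,.004,171.7)
E
```

```text
clock: 35.42
tool_pos: [0.4364, 0.0886, 0.0058]
orientation: [152.1, 90.0, -126.3]
force: [-0.4, -0.2, 0.7]
opening: 0.0728
pos [0.4364 0.0886 0.0058] jaw 171.6 tilt 0.02 j6 -45 F [-0.4 -0.2  0.7] open 0.0728 t 35.4
 twist -0.001 rad (-0.1 deg) lin [ 1.8  0.8 -0.5]
```

```bash
python3 -m pendant '[{"claw":50,"linear":[1.5,0,0],"twist":0},{"claw":50,"linear":[0,0,0],"twist":0},{"claw":50,"linear":[0,0,0],"twist":0},{"claw":50,"linear":[0,0,0],"twist":0},{"claw":50,"linear":[0,0,0],"twist":0},{"claw":50,"linear":[-15,0,0],"twist":0},{"claw":50,"linear":[-35,0,0],"twist":0},{"claw":50,"linear":[-38,0,0],"twist":0},{"claw":50,"linear":[-38,0,0],"twist":0},{"claw":50,"linear":[0,0,0],"twist":0}]'
python3 - <<'E'
from h import *
x=.392*U-.4253*V; go(*x,.12,16)
E
```

```text
clock: 36.25
tool_pos: [0.4398, 0.0912, 0.137]
orientation: [-54.3, 89.4, 27.4]
force: [1.7, 1.5, -0.0]
opening: 0.0601
pos [0.4398 0.0912 0.137 ] jaw 171.8 tilt 0.64 j6 -45 F [ 1.7  1.5 -0. ] open 0.0601 t 36.2
 twist -0.423 rad (-24.2 deg) lin [  15.6   56.1 -391.7]
```

```bash
python3 -m pendant '[{"claw":50,"linear":[0,0,0],"twist":-0.105},{"claw":50,"linear":[0,0,0],"twist":-0.105},{"claw":50,"linear":[0,0,0],"twist":-0.105},{"claw":50,"linear":[0,0,0],"twist":-0.107},{"claw":50,"linear":[0,5,-35],"twist":0},{"claw":50,"linear":[0,5,-35],"twist":0},{"claw":50,"linear":[0,5,-35],"twist":0},{"claw":50,"linear":[0,5,-35],"twist":0},{"claw":50,"linear":[0,5,-35],"twist":0},{"claw":50,"linear":[0,5,-35],"twist":0}]'
python3 -m pendant '[{"claw":50,"linear":[0,5,-35],"twist":0},{"claw":50,"linear":[0,5,-35],"twist":0},{"claw":50,"linear":[0,5,-35],"twist":0},{"claw":50,"linear":[0,5,-35],"twist":0},{"claw":50,"linear":[0,4,-26],"twist":0},{"claw":50,"linear":[0,2,-16],"twist":0},{"claw":50,"linear":[0,0,0],"twist":0},{"claw":50,"linear":[0,0,0],"twist":0},{"claw":50,"linear":[0,0,0],"twist":0},{"claw":50,"linear":[0,0,0],"twist":0}]'
python3 - <<'E'
from h import *
x=.392*U-.4253*V; go(*x,.045,16)
o=get_obs()["tool_pos"];cp=cam("wrist"); im,d=snapshot("wrist"); P=cloud("wrist",d,cp)
Q=near(P,im,o[:2],.06,o[2]-.005,o[2]+.03,HUE["silver"]); q=tube(Q,o[2]+.009);print(o,q,"tool uv",o[:2]@U,o[:2]@V,"tube uv",q[0]@U,q[0]@V)
E
```

```text
clock: 37.08
tool_pos: [0.4646, -0.1225, 0.1301]
orientation: [-68.7, 90.0, 37.2]
force: [-0.1, 1.5, -0.7]
opening: 0.0591
clock: 37.92
tool_pos: [0.4894, -0.3023, 0.1301]
orientation: [15.9, 90.0, 121.9]
force: [1.0, 0.7, -0.3]
opening: 0.0594
pos [ 0.4894 -0.3023  0.1301] jaw 15.9 tilt 0.01 j6 28 F [ 1.   0.7 -0.3] open 0.0594 t 37.9
 twist -0.001 rad (-0.1 deg) lin [85.1 -4.9  0.2]
[ 0.48936307 -0.30229676  0.13005622] (array([ 0.4862, -0.3041]), np.float64(16.1), 'z 0.1371 len 0.0650 rms 0.85 n4449') tool uv 0.38708169117970576 -0.42547303759670874 tube uv 0.38354411666126126 -0.42633456413306775
```

```bash
python3 -m pendant '[{"claw":50,"linear":[10,-5,0.5],"twist":0},{"claw":50,"linear":[25,0,0],"twist":0},{"claw":50,"linear":[25,0,0],"twist":0},{"claw":50,"linear":[12,0,0],"twist":0},{"claw":50,"linear":[8,0,0],"twist":0},{"claw":50,"linear":[5,0,0],"twist":0},{"claw":50,"linear":[2,0,0],"twist":0},{"claw":50,"linear":[0,0,0],"twist":0},{"claw":50,"linear":[0,0,0],"twist":0},{"claw":50,"linear":[0,0,0],"twist":0}]'
python3 - <<'E'
from h import *
x=.392*U-.425*V; go(*x,.038,16)
E
```

```text
clock: 38.8
tool_pos: [0.4949, -0.3015, 0.044]
orientation: [-122.1, 89.9, -16.2]
force: [-0.4, 0.1, -0.7]
opening: 0.0599
pos [ 0.4949 -0.3015  0.044 ] jaw 15.9 tilt 0.09 j6 28 F [-0.4  0.1 -0.7] open 0.0599 t 38.8
 twist -0.002 rad (-0.1 deg) lin [6.  0.6 1.2]
```

```bash
python3 -m pendant '[{"claw":50,"linear":[1,0.3,0.6],"twist":0},{"claw":50,"linear":[1,0,0],"twist":0},{"claw":50,"linear":[1,0,0],"twist":0},{"claw":50,"linear":[0.5,0,0],"twist":0},{"claw":50,"linear":[0.5,0,0],"twist":0},{"claw":50,"linear":[0,0,0],"twist":0},{"claw":50,"linear":[0,0,0],"twist":0},{"claw":50,"linear":[0,0,0],"twist":0},{"claw":50,"linear":[0,0,0],"twist":0},{"claw":50,"linear":[0,0,0],"twist":0}]'
python3 - <<'E'
from h import *
x=.392*U-.425*V; go(*x,.038,16)
E
```

```text
clock: 39.63
tool_pos: [0.4938, -0.3009, 0.0391]
orientation: [-168.1, 90.0, -62.2]
force: [-1.2, -0.4, 1.0]
opening: 0.06
pos [ 0.4938 -0.3009  0.0391] jaw 15.9 tilt 0.00 j6 28 F [-1.2 -0.4  1. ] open 0.0600 t 39.6
 twist -0.002 rad (-0.1 deg) lin [ 1.1 -0.3  0.3]
```

```bash
python3 -m pendant '[{"claw":50,"linear":[0.5,-0.3,0],"twist":0},{"claw":50,"linear":[0.3,0,0],"twist":0},{"claw":50,"linear":[0,0,0],"twist":0},{"claw":50,"linear":[0,0,0],"twist":0},{"claw":50,"linear":[0,0,0],"twist":0},{"claw":50,"linear":[0,0,0],"twist":0},{"claw":50,"linear":[0,0,0],"twist":0},{"claw":50,"linear":[0,0,0],"twist":0},{"claw":50,"linear":[0,0,0],"twist":0},{"claw":50,"linear":[0,0,0],"twist":0}]'
python3 - <<'E'
from h import *
x=.392*U-.425*V; go(*x,.038,16)
E
```

```text
clock: 40.47
tool_pos: [0.4938, -0.3008, 0.039]
orientation: [124.3, 90.0, -129.8]
force: [-3.5, 1.3, 8.4]
opening: 0.0601
pos [ 0.4938 -0.3008  0.039 ] jaw 15.9 tilt 0.02 j6 28 F [-3.5  1.3  8.4] open 0.0601 t 40.5
 twist -0.002 rad (-0.1 deg) lin [ 1.  -0.2  0.3]
```

```bash
python3 -m pendant '[{"claw":50,"linear":[-0.4,0,0],"twist":0},{"claw":50,"linear":[0,0,0],"twist":0},{"claw":62,"linear":[0,0,0],"twist":0},{"claw":66,"linear":[0,0,0],"twist":0},{"claw":72,"linear":[0,0,0],"twist":0},{"claw":72,"linear":[0,0,0],"twist":0},{"claw":72,"linear":[-5,0,0],"twist":0},{"claw":72,"linear":[-15,0,0],"twist":0},{"claw":72,"linear":[-30,0,0],"twist":0},{"claw":85,"linear":[-38,0,0],"twist":0}]'
python3 -m pendant '[{"claw":85,"linear":[-30,0,20],"twist":0},{"claw":85,"linear":[-30,0,30],"twist":0},{"claw":85,"linear":[0,0,30],"twist":0},{"claw":85,"linear":[0,0,30],"twist":0},{"claw":85,"linear":[0,0,0],"twist":0},{"claw":85,"linear":[0,0,0],"twist":0},{"claw":85,"linear":[0,0,0],"twist":0},{"claw":85,"linear":[0,0,0],"twist":0},{"claw":85,"linear":[0,0,0],"twist":0},{"claw":85,"linear":[0,0,0],"twist":0}]'
python3 - <<'E'
from h import *
cp=cam("wrist"); im,d=snapshot("wrist"); save("w6",im); P=cloud("wrist",d,cp); np.savez("w6",im=im,P=P)
c=.392*U-.425*V
def ext(k,zl,zh,s):
    Q=near(P,im,c+s*V,.04,zl,zh,HUE[k]); u=Q[:,:2]@U; v=Q[:,:2]@V; print(k,len(Q),"u",np.percentile(u,[1,99]).round(4),"v",np.percentile(v,[2,50,98]).round(4),"zmax",Q[:,2].max().round(4))
ext("brass",.015,.045,.012);ext("copper",.015,.045,-.012);ext("silver",.046,.065,0)
print(tube(near(P,im,c,.045,.046,.065,HUE["silver"]),.046))
q=rect(near(P,im,(.507,-.345),.05,.04,.048)); print("block",q,q[0]@U,q[0]@V)
im,d=snapshot("scene"); save("scene3",im,(80,120,320,300),3)
E
```

```text
clock: 41.3
tool_pos: [0.4923, -0.3001, 0.1256]
orientation: [56.6, 89.7, 162.4]
force: [1.1, -0.2, -0.3]
opening: 0.0749
clock: 42.13
tool_pos: [0.4641, -0.1961, 0.1857]
orientation: [76.6, 89.9, -177.6]
force: [0.7, 0.5, 0.5]
opening: 0.085
brass 2215 u [0.3614 0.4205] v [-0.4131 -0.4041 -0.3872] zmax 0.045
copper 4151 u [0.3628 0.4205] v [-0.4749 -0.4576 -0.44  ] zmax 0.045
silver 3124 u [0.3619 0.4205] v [-0.4363 -0.4242 -0.4138] zmax 0.0601
(array([ 0.4933, -0.3009]), np.float64(16.1), 'z 0.0454 len 0.0586 rms 0.62 n3124')
block (array([ 502.4, -331.9]), array([60.1, 40.9]), 15.9, 3887, np.float64(0.0435)) 391.45383764374935 -457.5229644443884
```

View pics/w6.png

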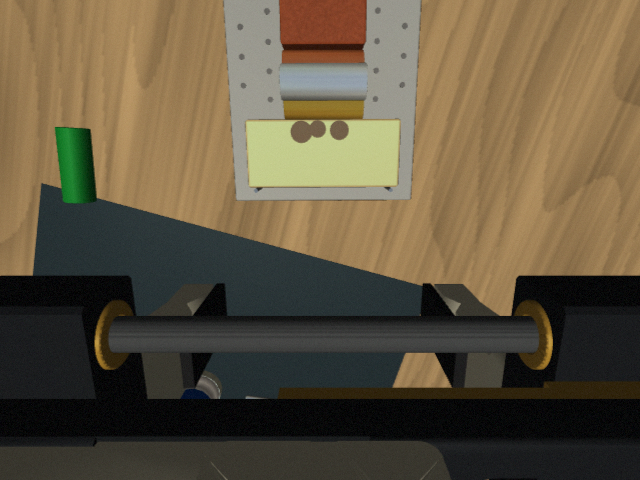

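View pics/scene3.png

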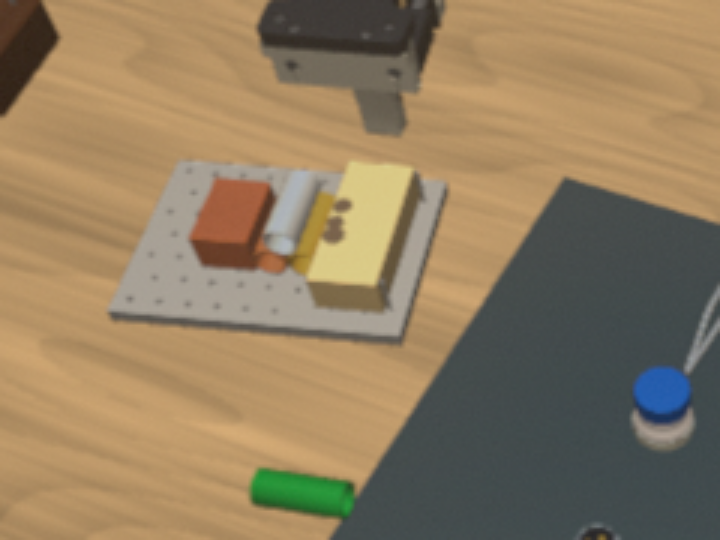

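```bash
python3 - <<'E'
from h import *
z=np.load("w6.npz"); im,P=z["im"],z["P"]
Q=near(P,im,(.505,-.34),.06,.041,.048,(0,14,120,255,40)); u=Q[:,:2]@U; v=Q[:,:2]@V
for a in (.365,.378,.392,.405,.418):
    m=abs(u-a)<.004; print(a,v[m].max().round(4))
print(np.percentile(u,[.5,99.5]).round(4)); o=get_obs(); print(o["clock"],o["force"].round(1))
close_job()
E
```

```text
0.365 -0.45
0.378 -0.45
0.392 -0.4498
0.405 -0.4499
0.418 -0.4502
[0.3623 0.4208]
42.2333 [0.  0.1 0.1]
the job is handed in; nothing more can be done
```

The three tubes and the chock are set up on the soldering board, and the job was handed in at 42.2 s of the 134 s allowed. The robot was clear and touching nothing.

**What I did:**
- **Order:** I gripped each piece by its ends. Brass went against the firebrick halfway along it, copper beside the brass, then the fireclay block against the copper, and last the silver tube in the groove.
- **Contact:** I moved the brass, copper and block sideways until I felt contact of about 2–6 N. The silver went down until about 8 N.

**Last checks:**
- **Tube ends:** brass 361.4–420.5 mm, copper 362.8–420.5 mm and silver 361.9–420.5 mm along the brick. That is level within about 1 mm. The copper reading may include part of the block, which is a similar colour.
- **Silver tube:** its axis is at 45.4 mm high. The expected height is 46.1 mm, and the camera reads about 1 mm low. It runs parallel to the brick at 16.1° and sits over the groove.
- **Block:** its face is straight within 0.4 mm, about 450 mm across where 450.3 mm was expected, so it is snug against the copper.
- **Other things:** I touched none of them, and those in the last pictures looked unmoved. I did not measure the rest again.

**Checks that disagreed:** two readings were off. One fit of the block mixed in points from the silver tube, so I redid it by colour. The side-camera fit of the block before the silver went on was also off, but that fit was unreliable.

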